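# Take the left-hand rotor nut off a bench centrifuge

## Task

Take the red rotor nut off the open bench centrifuge: its thread is left-handed, so unscrew it clockwise (seen from above) until its white line comes to the engraved mark on the hub, then feel for where the worn thread lets go and lift it off without tugging, pressing or wrenching the rubber-mounted spindle. Set the nut down gently, upright, in the blue parts tray, let go of it, and leave the glassware where it stands.

Things in the scene. Friction and masses are not known exactly. Their poses are not given: they have to be found in the camera images.
- nut_grip (a point): Centre of the red nut's grip bar, 47 mm above the nut's lower rim and 19 mm below the bar's top (fingertips should stay off the nut's roof, 19 mm below this point). The bar stands upright on the nut: 46 mm long (along x), 16 mm thick (along y), 38 mm tall. z points up out of the nut; a white line runs along the top of the bar (x). The nut works the same after half a turn.
- nut_foot (a point): Centre of the nut's lower rim, 47 mm below nut_grip, same axes. The nut is a round red cup, 47 mm across and 28 mm high, open below, with the grip bar on its roof; 66 mm high in all, about 0.12 kg. The white line also runs down the cup at both ends of the bar.
- centrifuge: White bench centrifuge, lid off, fixed to the bench: body 220 x 240 mm, round bowl, flat aluminium rotor. Nothing but the nut is higher than 106 mm. Origin on the bench below the spindle axis, z up, x along the two engraved black lines on the hub, one either side of the nut. The nut starts 54 to 127 degrees counter-clockwise (seen from above) of these lines, half turns alike.
- mark (a point): The engraved black line on the hub ring, on the centrifuge's +x side, 30.5 mm from the spindle axis, 105 mm above the bench; 12 mm long, 4.5 mm wide, its twin is opposite. The thread is worn: it lets go somewhere between 25 degrees before and 25 degrees past the mark. From there the nut turns freely only some 15 degrees more, to a hard stop; in that span it lifts off.
- spindle_foot (a point): Foot of the upright spindle in the middle of the hub, 105 mm above the bench, axes as the centrifuge's. Left-hand thread: clockwise from above undoes it and raises the nut about 3.6 mm per rad; the hand must rise with it. A spring tip pushes the nut up (12 to 16 N); friction holds it where it is left. It takes under 0.3 N m.
- spindle_top (a point): A point on the spindle axis 30 mm above its foot, inside the nut, where the spring tip ends once the nut is undone. The loosened nut must rise 25 mm more to clear it. Just before it lets go the nut has up to 1 mm of slack upwards; where it has not let go, lifting it pulls on the spindle.
- spindle_lift (a joint): Up (+) or down (-) give of the spindle's rubber mount, in m, 0 at rest; about 4 N per mm (sideways it gives about 5 N per mm). More than 3 mm up or 4.5 mm down is damage.
- spindle_twist (a joint): Twist of the spindle's rubber mount in rad, clockwise negative, 0 at rest; about 4 N m per rad. More than 0.13 rad either way is damage.
- tray: Blue parts tray, fixed to the bench, 150 x 150 x 18 mm, walls 4 mm, floor 4 mm thick (inner floor 4 mm above the bench). Origin at the centre of its underside, z up.
- tube_rack: White test-tube rack with six glass tubes, 70 x 200 mm, 145 mm high to the tube tops. Origin under its centre. To be left alone.
- flask: Conical glass flask, 84 mm across the foot, 130 mm high. Origin under its centre. To be left alone.
- beaker: Clear beaker, 68 mm across, 75 mm high. Origin under its centre. To be left alone.
Not all that is in view belongs to the job. There is more than one size of the part that bears nut_grip; the job needs the larger. Several things have the shape of the tray; the one meant has the colours described above.

How it is judged:
By the outcome, as a careful person would: the job done as asked, in the order asked, and still so for the second after the job is handed in, with the robot touching nothing.
It also fails if it takes over 67 s, if anything falls off the work surface, if the arm or the gripper's body presses on something with over 40 N, if the wrist force passes 120 N, or if a joint passes its speed limit or range.

## Robot

A 6-joint arm with a two-finger parallel gripper is mounted at the origin on the work surface. World frame = base frame: x ahead of the robot, y to its left, z up, the work surface at z = 0. Lengths are in m, angles in rad, forces in N, time in s.
With the tool pointing down it reaches from about 0.4 to 0.825 m from the base axis. Payload 7 kg.
Tool frame: the origin (TCP) lies at the very end of the fingers, on their centre line; the grasp point (between the pads) lies 19 mm behind it; z points along the fingers, x is the direction in which the jaws open and shut, and the axes are right-handed (so a half turn about z gives the same grasp; the last joint's range is limited). The gripper opens to 88 mm and grips with 3 to 60 N. Pads are 19 mm wide; open, the fingers measure 130 mm over their backs; the gripper's body (78 mm by 193 mm) begins 47 mm behind the grasp point.
Start: joints at [-0.851, 0.359, 0.012, 0, -1.224, -0.288], TCP at [0.282, -0.613, 0.227] pointing down, gripper open.
Joint ranges: [-3.07, 3.07], [-1.43, 2.12], [-1.02, 1.25], [-3.03, 1.67], [-3.05, -0], [-3.03, 3.03]. Speed limits (rad/s): [2.39, 2.39, 3.01, 3.14, 3.14, 3.14].

## Interface

Orientations are given as [roll, pitch, yaw] about the fixed x, y, z axes, in that order (R = Rz(yaw) Ry(pitch) Rx(roll)).
In Python, from station import telemetry, grab_frame, arm, regions_of, pinpoint gives the robot as it stands. The module is installed in compiled form; this text tells all that it offers.
- The arm moves only by the shell command python3 -m inch 'ROWS' [FORCE]. ROWS is text: rows parted by semicolons, each of 7 numbers parted by spaces: the opening, from 0 (shut) to 1 (fully open), then the shift along the world's x, y, z in cm, then the turn, a rotation vector about the world's x, y, z in degrees. A call has 1 to 12 rows; each row is the pose to reach, as a shift and turn from the pose measured when the call began; what a row does not reach only later rows make up. A row lasts 1/8 s, in which the tool goes at most 62.5 mm and 10.7 degrees, less where a joint would pass 70% of its speed; a pose out of reach is approached as far as the arm can. A call with a gripper value outside its range is refused whole. The fingers move at their own pace and stop on an object; FORCE is the grip in N (left out, the last holds). Time passes only in rows, so rows that repeat a pose let the fingers close. It gives the time, the measured TCP pose, the force and the opening at its end, in the units of the state.
- telemetry.get_state(): the state, without advancing time (a new reading comes with each control period).
- grab_frame(name): name is "scene" or "top" or "wrist"; returns a dict with "pixels" (384x512x3 uint8, red, green, blue), "fx", "fy", "cx", "cy" (pixels), "R" (3x3) and "t" (3): a world point X has camera coordinates R X + t. Camera axes: x right, y down, z forward; pixel columns grow to the right and rows downward; lengths in m; the calibration is good to about 2 mm. The wrist camera is an equidistant fisheye: a pixel r from the principal point sees the ray r / f radians off the axis. A picture is of the moment at which its call begins. There is no depth.
- arm.job_done(): hands the job in, once; it reports no verdict.
Trained networks look in the newest picture that a camera, given by its name, has taken for a name from the list of things; names that differ only in an ending like _2 or _b are one class to them, and where a whole thing is asked for, a point or a joint stands for the part that bears it (a point fixed in the world has none). Each returns a list of dicts, best first, with "p" (0 to 1); they miss things now and then, are a little off and sometimes report something else, mostly with a low value. They report only what shows in the picture. A call takes as long as a camera call. They do not tell look-alikes from the thing itself.
- regions_of(camera, name): "pixels" (384x512 bool, what is visible of it) and "bbox" ([left, top, right, bottom] in pixels, round what is visible of it).
- pinpoint(camera, name): "location" ([column, row] in pixels: a listed point, or the origin of a listed thing).
The state is a dict: "t": time; "q": joint angles; "qd": joint speeds; "joint_efforts": joint torques, N m; "eef_pos": TCP position; "ee_rot": TCP orientation; "force": force on the tool from outside, world axes, zero at the start; "moment": the same for the moment, N m; "width": finger opening in m.
Only numpy, scipy, OpenCV 4.12 (cv2) and the standard library are available. Lean on these libraries where they do the work, as an engineer would, in place of code of your own. Each camera call takes 0.05 s, during which the arm holds its last target. There are 200 camera calls.

## Working session

There is one attempt and no reset: what is moved stays moved. The work goes in short steps, Python scripts to look and compute and a shell command to move; the robot and the scene stay as the last step left them, time stands still between calls to the robot, and variables do not carry over. Pictures are saved under pics/ and viewed, about 8 in all and at most 12, crops included, and the job is handed in when it is done.

```bash
mkdir -p pics
cat > h.py <<'E'
import numpy as np, cv2
from station import telemetry, grab_frame, arm, regions_of, pinpoint
def ray(f,uv):
    R=np.array(f["R"]);t=np.array(f["t"])
    x=(uv[0]-f["cx"])/f["fx"];y=(uv[1]-f["cy"])/f["fy"]
    if f.get("fish"):
        r=np.hypot(x,y);s=np.sin(r)/r if r>1e-9 else 1;d=np.array([x*s,y*s,np.cos(r)])
    else: d=np.array([x,y,1.])
    return -R.T@t, R.T@d
def atz(f,uv,z):
    o,d=ray(f,uv);return o+d*(z-o[2])/d[2]
def tri(f1,a,f2,b):
    o1,d1=ray(f1,a);o2,d2=ray(f2,b)
    k=np.linalg.lstsq(np.c_[d1,-d2],o2-o1,rcond=None)[0]
    p,q=o1+k[0]*d1,o2+k[1]*d2
    return (p+q)/2,np.linalg.norm(p-q)
def proj(f,X):
    c=np.array(f["R"])@X+np.array(f["t"])
    if f.get("fish"):
        r=np.arctan2(np.hypot(c[0],c[1]),c[2]);n=np.hypot(c[0],c[1]);return np.array([f["cx"]+f["fx"]*r*c[0]/n,f["cy"]+f["fy"]*r*c[1]/n])
    return np.array([f["cx"]+f["fx"]*c[0]/c[2],f["cy"]+f["fy"]*c[1]/c[2]])
def frame(n):
    f=grab_frame(n);f["fish"]=n=="wrist";return f
def save(f,name,box=None,s=1):
    p=np.array(f["pixels"])[:,:,::-1]
    if box: p=p[box[1]:box[3],box[0]:box[2]]
    cv2.imwrite("pics/"+name,cv2.resize(p,None,fx=s,fy=s,interpolation=cv2.INTER_CUBIC))
E
python3 - <<'E'
from h import *
np.set_printoptions(precision=4,suppress=True)
fs=frame("scene");ft=frame("top")
a=np.hstack([fs["pixels"],ft["pixels"]])[:,:,::-1]
cv2.imwrite("pics/a.png",np.vstack([a[:,:512],a[:,512:]])[:, :])
for n in ["nut_grip","nut_foot","mark","centrifuge","spindle_foot","tray","tube_rack","flask","beaker"]:
    for c in ["scene","top"]:
        print(n,c,[(np.round(d["location"],1).tolist(),round(d["p"],2)) for d in pinpoint(c,n)][:4])
s=telemetry.get_state();print(s)
E
```

```text
nut_grip scene [([286.3, 190.4], 0.72), ([341.8, 274.4], 0.68)]
nut_grip top [([227.5, 193.1], 0.7), ([203.8, 142.0], 0.46)]
nut_foot scene [([283.9, 206.5], 0.55), ([139.9, 255.2], 0.52), ([288.6, 191.5], 0.5)]
nut_foot top [([230.0, 197.6], 0.59), ([204.4, 144.1], 0.54)]
mark scene [([372.9, 222.2], 0.67), ([281.3, 217.0], 0.64)]
mark top [([231.2, 184.5], 0.7), ([230.7, 196.3], 0.28)]
centrifuge scene [([281.5, 235.6], 0.73)]
centrifuge top [([232.6, 198.2], 0.83)]
spindle_foot scene [([286.8, 194.1], 0.54)]
spindle_foot top [([231.1, 191.8], 0.93), ([307.2, 128.0], 0.25)]
tray scene [([143.3, 255.7], 0.98), ([131.5, 205.1], 0.72)]
tray top [([342.6, 215.5], 0.92), ([344.1, 277.3], 0.7), ([348.1, 136.0], 0.39)]
tube_rack scene [([281.3, 203.4], 0.73), ([371.2, 224.2], 0.63)]
tube_rack top [([154.5, 192.6], 0.72), ([234.1, 198.1], 0.64)]
flask scene [([203.5, 337.3], 0.84)]
flask top [([306.7, 129.8], 0.85), ([341.2, 215.9], 0.26)]
beaker scene [([135.6, 341.1], 0.95)]
beaker top [([349.1, 136.3], 0.93)]
{'t': 1.0, 'q': array([-0.8509,  0.3586,  0.0119,  0.    , -1.2241, -0.2881]), 'qd': array([-0.0009, -0.0018,  0.0016,  0.0008, -0.0005,  0.001 ]), 'joint_efforts': array([  0.0003, -58.239 ,  29.3303,   7.0025,   0.0125,  -0.    ]), 'eef_pos': array([ 0.2825, -0.613 ,  0.2266]), 'ee_rot': array([3.1416, 0.0001, 2.0026]), 'force': array([ 0.2372,  0.2201, -0.1293]), 'moment': array([ 0.0559, -0.0271,  0.0068]), 'width': 0.08759627913833924}
```

View pics/a.png

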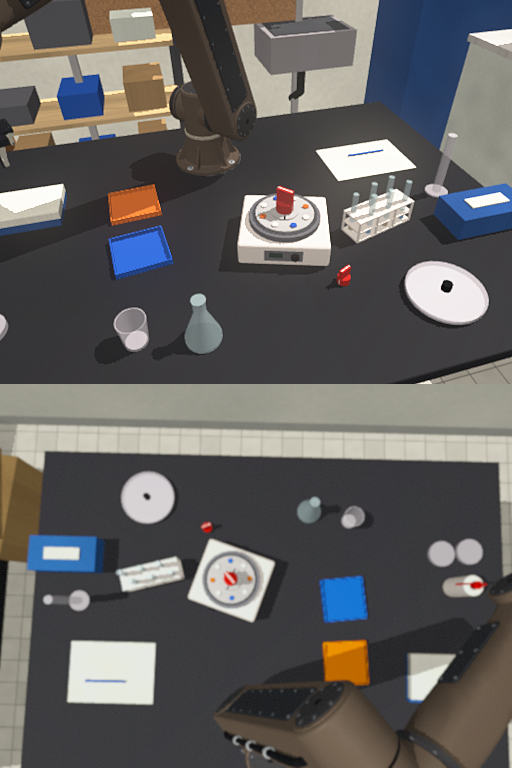

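Picture 1: look-alikes are the red nut on the rotor (scene 286,200; top 230,194), which is the large one, and a small red nut on the bench (scene 344,275; top 205,143). The trays are blue (scene 140,252; top 343,215) and orange (scene 134,204). I choose the rotor nut and the blue tray, and check them in a crop.

Run:
```python
from h import *
np.set_printoptions(precision=4,suppress=True)
fs=frame("scene");ft=frame("top")
print("grip",tri(fs,(286.3,190.4),ft,(227.5,193.1)),"small",tri(fs,(341.8,274.4),ft,(203.8,142)))
print("cent",tri(fs,(281.5,235.6),ft,(232.6,198.2)),"top spfoot z.105",atz(ft,(231.1,191.8),.105),"mark",atz(ft,(231.2,184.5),.105))
print("tray",tri(fs,(143.3,255.7),ft,(342.6,215.5)),atz(ft,(342.6,215.5),0),atz(fs,(143.3,255.7),0))
print("flask",atz(ft,(306.7,129.8),0),"beaker",atz(ft,(349,136.3),0),"rack",atz(ft,(154.5,192.6),0))
print("cams",ray(fs,(0,0))[0],ray(ft,(0,0))[0])
a=np.array(fs["pixels"])[170:270,225:365,::-1];b=np.array(ft["pixels"])[140:240,180:320,::-1]
cv2.imwrite("pics/b.png",np.hstack([cv2.resize(i,(400,286),interpolation=3) for i in (a,b)]))
```

```text
grip (array([0.5033, 0.1386, 0.1696]), np.float64(0.0013504904710451443)) small (array([0.6942, 0.2332, 0.0228]), np.float64(0.013812187207140421))
cent (array([0.4974, 0.1304, 0.0085]), np.float64(0.000864510880904536)) top spfoot z.105 [0.5129 0.1316 0.105 ] mark [0.5373 0.132  0.105 ]
tray (array([ 0.4464, -0.2644, -0.0124]), np.float64(0.011317186154184386)) [ 0.4455 -0.267   0.    ] [ 0.462  -0.2572  0.    ]
flask [ 0.7568 -0.1338  0.    ] beaker [ 0.7365 -0.2896  0.    ] rack [0.5112 0.4145 0.    ]
cams [ 1.3407 -0.1557  0.807 ] [0.4188 0.0649 1.313 ]
```

View pics/b.png

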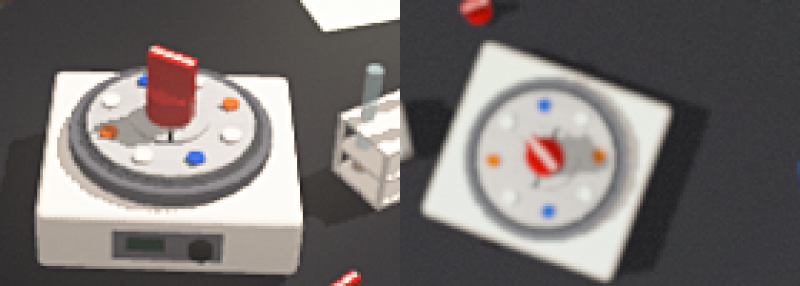

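Picture 2: the rotor nut is clearly the large one. The white line in the right half runs (530,140)–(558,175), and the black hub marks are at (550,130) and (537,185). Moving above it.

```bash
python3 -m inch '1 1.8 6 5 0 0 9;1 3.6 12 9 0 0 18;1 5.4 18 9 0 0 27;1 7.2 24 9 0 0 36;1 9 30 9 0 0 45;1 10.8 36 9 0 0 54;1 12.6 42 9 0 0 64;1 14.4 48 9 0 0 74;1 16.2 54 9 0 0 84;1 18 60 9 0 0 92;1 19.8 66 9 0 0 100;1 21.5 72 9 0 0 108' 20
python3 -m inch '1 0.7 2.5 0 0 0 10;1 0.7 2.5 0 0 0 20;1 0.7 2.5 0 0 0 30;1 0.7 2.5 0 0 0 40;1 0.7 2.5 0 0 0 50;1 0.7 2.5 0 0 0 60;1 0.7 2.5 0 0 0 70;1 0.7 2.5 0 0 0 80;1 0.7 2.5 0 0 0 86;1 0.7 2.5 0 0 0 86'
python3 - <<'E'
from h import *
np.set_printoptions(precision=4,suppress=True)
s=telemetry.get_state();print(s["t"],s["q"],s["eef_pos"],s["ee_rot"])
f=frame("wrist");save(f,"c.png",None,1.5);print(f["fx"],f["cx"],f["cy"],ray(f,(f["cx"],f["cy"])))
for n in ["nut_grip","nut_foot","mark","spindle_foot"]:
    print(n,[(np.round(d["location"],1).tolist(),round(d["p"],2)) for d in pinpoint("wrist",n)][:4])
print(proj(f,np.array([.505,.134,.165])))
E
```

```text
t: 2.6
eef_pos: [0.4902, 0.0834, 0.3171]
ee_rot: [-3.141, 0.001, -2.391]
force: [1.1, -1.2, 0.2]
width: 0.0879
t: 3.85
eef_pos: [0.4971, 0.1084, 0.3172]
ee_rot: [-3.141, 0.001, -0.89]
force: [-0.3, -0.1, -0.1]
width: 0.0877
3.85 [ 0.6001  0.0328 -0.1947 -0.0013 -1.3428  1.6514] [0.4971 0.1084 0.3172] [-3.141   0.0012 -0.8903]
297.3186396354542 255.55333388709255 193.2115536727193 (array([0.5507, 0.1516, 0.4753]), array([-0.2005, -0.1604, -0.9665]))
nut_grip [([278.5, 13.1], 0.96), ([242.4, 162.4], 0.73)]
nut_foot [([241.8, 156.0], 0.96), ([274.8, 18.5], 0.64), ([242.3, 163.1], 0.62)]
mark [([265.1, 142.8], 0.7)]
spindle_foot []
[241.7017 160.3481]
```

View pics/c.png

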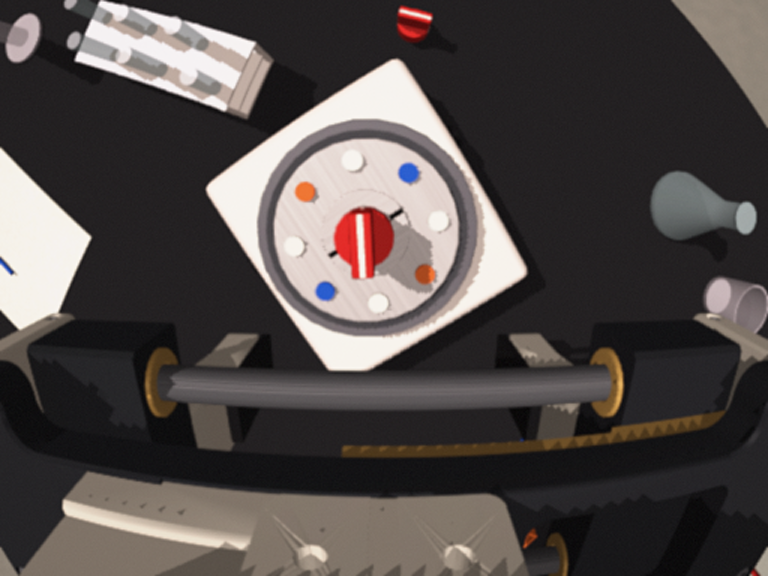

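Picture 3: nut at (242,160) in full-res pixels, white line (240,141)–(242,185), hub marks at about (265,143) and (223,169). The small nut is at (276,15). Measuring angles and axis.

```bash
cat > m.py <<'E'
from h import *
np.set_printoptions(precision=4,suppress=True)
def measure(f,axis=(.505,.134),gz=.165,verbose=True):
    p=np.array(f["pixels"]).astype(int)
    hsv=cv2.cvtColor(np.array(f["pixels"]),cv2.COLOR_RGB2HSV)
    # hub ring unwrapped at z=.105
    ang=np.radians(np.arange(0,360,1.));rs=np.arange(.0255,.036,.001)
    g=cv2.cvtColor(np.array(f["pixels"]),cv2.COLOR_RGB2GRAY)
    def dark(cx,cy):
        o=[]
        for a in ang:
            o.append(np.mean([cv2.getRectSubPix(g.astype(np.float32),(1,1),tuple(map(float,proj(f,np.array([cx+r*np.cos(a),cy+r*np.sin(a),.105])))))[0,0] for r in rs]))
        return np.array(o)
    return dark(*axis)
E
python3 - <<'E'
from m import *
f=frame("wrist");fs=frame("scene");ft=frame("top")
g=cv2.cvtColor(np.array(f["pixels"]),cv2.COLOR_RGB2GRAY)
# dark marks
for b in [(258,136,271,150),(217,163,230,175)]:
    w=g[b[1]:b[3],b[0]:b[2]].astype(float);print(w.astype(int).min(),end=' ')
    m=np.clip(90-w,0,None);yy,xx=np.mgrid[b[1]:b[3],b[0]:b[2]]
    c=((xx*m).sum()/m.sum(),(yy*m).sum()/m.sum());print(c,atz(f,c,.105))
W=regions_of("wrist","nut_grip");print([(w["bbox"],w["p"]) for w in W])
p=np.array(f["pixels"]).astype(int);wh=(p[:,:,1]>190)&(p[:,:,2]>180)
box=np.zeros_like(wh);box[138:187,232:250]=1
ys,xs=np.nonzero(wh&box);print(len(xs),xs.min(),xs.max(),ys.min(),ys.max())
vx,vy,x0,y0=cv2.fitLine(np.c_[xs,ys].astype(np.float32),1,0,.01,.01).ravel()
for z in(.175,.185,.195):
    a=atz(f,(x0-vx*20/vy,y0-20),z);b=atz(f,(x0+vx*20/vy,y0+20),z);print(z,np.degrees(np.arctan2(*(a-b)[1::-1])),(a+b)/2)
print("grip",tri(f,(242.4,162.4),fs,(286.3,190.4)),tri(f,(242.4,162.4),ft,(227.5,193.1)))
print(xs.mean(),ys.mean())
for y in range(136,190,2): print(y,p[y,236:248].sum(1)//3)
E
```

```text
9 (np.float64(262.5664873174481), np.float64(143.29438893159107)) [0.5294 0.1238 0.105 ]
19 (np.float64(221.91829484902308), np.float64(168.71047957371226)) [0.4721 0.1436 0.105 ]
[([222.0, 138.3, 266.6, 186.6], 0.56), ([264.1, 4.8, 283.7, 28.0], 0.56)]
188 232 249 138 186
0.175 40.99677460193709 [0.4907 0.1234 0.175 ]
0.185 40.99677460193711 [0.4927 0.1244 0.185 ]
0.195 40.99677460193717 [0.4947 0.1253 0.195 ]
grip (array([0.5059, 0.1346, 0.1727]), np.float64(0.004485313618194305)) (array([0.5043, 0.1358, 0.1793]), np.float64(0.006475219958947428))
239.45744680851064 165.6968085106383
136 [218 220 217 215 211 204 199 202 208 212 213 216]
138 [177 162 135 121 136 145 128  98  86  89  92 107]
140 [58 52 51 52 61 65 60 51 46 47 43 42]
142 [ 76  95 124 134 135 113  92  83  85  81  69  48]
144 [117 176 232 244 242 204 142 107 104 101  85  54]
146 [122 182 234 243 241 206 141 107 104 102  84  54]
148 [114 169 232 243 241 209 147 108 104 103  86  57]
150 [111 165 232 243 242 222 159 109 102 103  88  61]
152 [104 158 232 243 244 238 176 114 103 105  92  65]
154 [102 155 232 243 243 240 180 
[... 238 characters left out ...]
64 [101 120 182 237 243 240 201 135 104 102 101  82]
166 [102 111 168 235 243 242 217 149 105 103 102  83]
168 [104 109 165 235 243 242 220 153 106 104 103  85]
170 [103 103 159 234 243 244 237 169 109 102 102  87]
172 [103 104 154 228 243 244 240 173 109 102 101  89]
174 [103 100 140 211 240 243 240 174 113 102 101  92]
176 [103 102 134 204 240 244 240 180 117 102 102  95]
178 [102 102 123 188 238 244 240 188 122 102 101  97]
180 [101 102 119 182 239 244 241 197 132 103 102  97]
182 [102 101 109 170 238 244 241 199 132 102 103  97]
184 [102 100 105 164 233 239 234 200 143 114 111 108]
186 [167 163 167 183 196 192 188 187 200 211 210 205]
188 [209 209 212 216 216 214 212 208 209 212 215 217]
```

```bash
cat > ln.py <<'E'
from m import *
def bar(f,y0,y1,x0,x1,z):
    "white line on top of bar: rows y0..y1, cols x0..x1"
    p=np.array(f["pixels"]).astype(float).min(2)
    P=[]
    for y in range(y0,y1):
        w=np.clip(p[y,x0:x1]-90,0,None)
        if w.sum()>150: P.append(((w*np.arange(x0,x1)).sum()/w.sum(),y))
    v=cv2.fitLine(np.float32(P),cv2.DIST_HUBER,0,.01,.01).ravel();s=v[:2]/v[1]
    a=atz(f,(v[2]+s[0]*(y0-v[3]),y0),z);b=atz(f,(v[2]+s[0]*(y1-1-v[3]),y1-1),z)
    return np.degrees(np.arctan2(*(a-b)[1::-1])),(a+b)/2,np.linalg.norm(a-b)
E
python3 - <<'E'
from ln import *
f=frame("wrist")
for z in(.165,.173,.18): print(bar(f,144,185,233,248,z))
E
python3 -m inch '1 0.3 1.2 -1 0 0 0;1 0.5 2.6 -4 0 0 0;1 0.5 2.6 -8 0 0 0;1 0.5 2.6 -8 0 0 0'
python3 - <<'E'
from ln import *
f=frame("wrist");save(f,"d.png",None,1.5)
s=telemetry.get_state();print(s["t"],s["q"],s["eef_pos"],s["ee_rot"],s["force"])
for X in [(.501,.134,.173),(.5294,.1238,.105),(.4721,.1436,.105)]: print(proj(f,np.array(X)))
E
```

```text
(np.float64(40.812059828299034), array([0.5007, 0.1327, 0.165 ]), np.float64(0.04297246969816182))
(np.float64(40.81205982829911), array([0.502 , 0.1332, 0.173 ]), np.float64(0.041863967315965186))
(np.float64(40.812059828299006), array([0.5032, 0.1336, 0.18  ]), np.float64(0.04089402773154325))
t: 4.85
eef_pos: [0.5004, 0.1341, 0.2339]
ee_rot: [3.136, 0.002, -0.89]
force: [-0.5, -0.5, 0.3]
width: 0.0879
4.9 [ 0.6391  0.0967 -0.3091 -0.0011 -1.1675  1.6134] [0.5018 0.1345 0.2363] [ 3.139   0.0011 -0.8895] [0.4587 0.2256 0.7646]
[256.5383 205.5178]
[282.7646 169.2589]
[231.0424 200.5679]
```

View pics/d.png

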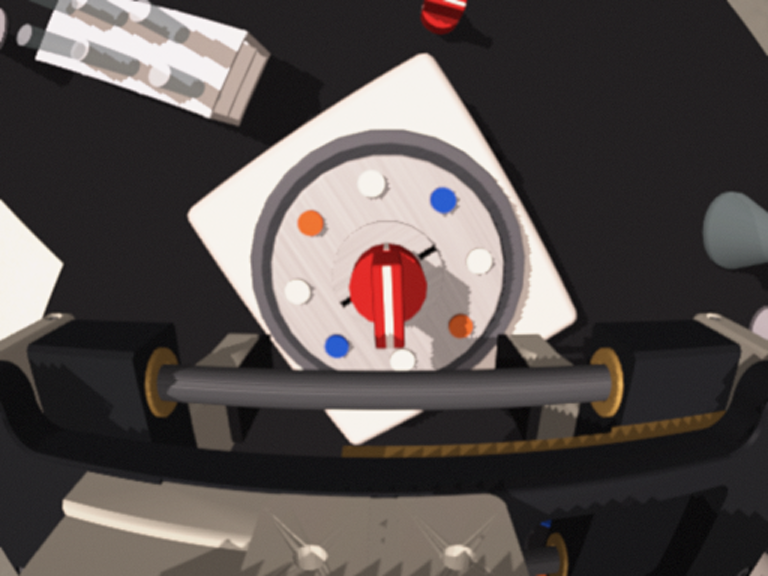

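Run:
```python
from ln import *
f=frame("wrist")
g=cv2.cvtColor(np.array(f["pixels"]),cv2.COLOR_RGB2GRAY)
c=[]
for b in [(279,161,292,174),(225,196,234,206)]:
    w=g[b[1]:b[3],b[0]:b[2]].astype(float);m=np.clip(90-w,0,None);yy,xx=np.mgrid[b[1]:b[3],b[0]:b[2]]
    q=((xx*m).sum()/m.sum(),(yy*m).sum()/m.sum());c.append(atz(f,q,.105));print(q,c[-1])
d=c[0]-c[1];print("mid",(c[0]+c[1])/2,np.linalg.norm(d),np.degrees(np.arctan2(d[1],d[0])))
for z in(.165,.173,.18): print(bar(f,180,227,250,266,z))
p=np.array(f["pixels"]);print(p[170:236:2,258].tolist())
```

```text
(np.float64(283.26474686483976), np.float64(169.21365536460752)) [0.5314 0.1235 0.105 ]
(np.float64(229.98569969356487), np.float64(201.8426966292135)) [0.4715 0.1438 0.105 ]
mid [0.5015 0.1337 0.105 ] 0.06321981524480128 -18.769521527183255
(np.float64(41.38366289244207), array([0.5018, 0.1328, 0.165 ]), np.float64(0.03887441810914446))
(np.float64(41.38366289244201), array([0.5037, 0.1344, 0.173 ]), np.float64(0.03751704111061355))
(np.float64(41.38366289244199), array([0.5054, 0.1358, 0.18  ]), np.float64(0.03632933623689899))
[[121, 20, 18], [117, 19, 18], [119, 20, 18], [127, 18, 18], [216, 136, 126], [246, 242, 234], [246, 242, 235], [247, 243, 237], [247, 243, 236], [247, 243, 237], [247, 245, 239], [247, 245, 239], [247, 245, 239], [247, 245, 239], [247, 245, 239], [247, 245, 239], [247, 245, 239], [247, 245, 239], [247, 245, 239], [247, 244, 239], [247, 244, 239], [247, 244, 239], [247, 244, 238], [247, 244, 238], [247, 245, 239], [247, 244, 238], [240, 235, 228], [199, 180, 169], [197, 178, 167], [198, 179, 168], [196, 177, 166], [206, 187, 179], [226, 210, 203]]
```

Run:
```python
from ln import *
f=frame("scene")
p=np.array(f["pixels"]).astype(int)[180:215,276:298]
w=(p.min(2)>170);print(''.join(''.join('#' if w[y,x] else ('r' if p[y,x,0]>p[y,x,1]*2 else '.') for x in range(22))+' %d\n'%(y+180) for y in range(35)))
for z in(.165,.17,.173,.176,.18,.185): print(z,proj(f,np.array([.502,.1338,z])),[proj(f,np.array([.502+s*.023*np.cos(.716),.1338+s*.023*np.sin(.716),z])).round(1) for s in(1,-1)])
print(proj(f,np.array([.502,.1338,.105])))
```

```text
...................... 180
...................... 181
...................... 182
...................... 183
...................... 184
...................... 185
.....rr............... 186
.....#.rrr............ 187
.rrr#####.rrr......... 188
rrrrrr.#####.rrr...... 189
.rrrrrrrr.###...rr.... 190
.rrrrrrrrrrr.####r.... 191
.rrrrrrrrrrrrr.##r.... 192
.rrrrrrrrrrrrrrrrr.... 193
.rrrrrrrrrrrrrrrrr.... 194
.rrrrrrrrrrrrrrrr..... 195
.rrrrrrrrrrrrrrrr.###. 196
.rrrrrrrrrrrrrrrr.#### 197
.rrrrrrrrrrrrrrrr.#### 198
.rrrrrrrrrrrrrrrr.#### 199
.rrrrrrrrrrrrrrrr..### 200
.rrrrrrrrrrrrrrrr.#### 201
.rrrrrrrrrrrrrrrr.#### 202
.rrrrrrrrrrrrrrrr.#### 203
.rrrrrrrrrrrrrrrr.#### 204
.rrrrrrrrrrrrrrrr.#### 205
.rrrrrrrrrrrrrr...#### 206
rrrrrrrrrrrrrrr...#### 207
rrrrrrrrrrrrrrrr..#### 208
.rrrrrrrrrrrrrrr..#### 209
.rrrrrrrrrrrrrr..##### 210
..rrrrrrrrrrrrr.###### 211
...rrrrrrrrrrrr.###### 212
.....rrrrrrrr..####### 213
..............######## 214

0.165 [284.6215 191.8474] [array([292.3, 194.7]), array([277.1, 189.1])]
0.17 [284.6679 190.2947] [array([292.3, 193.1]), array([277.2, 187.5])]
0.173 [284.6959 189.3589] [array([292.4, 192.2]), array([277.2, 186.6])]
0.176 [284.724  188.4198] [array([292.4, 191.2]), array([277.2, 185.7])]
0.18 [284.7616 187.1629] [array([292.5, 190. ]), array([277.2, 184.4])]
0.185 [284.8088 185.5837] [array([292.5, 188.4]), array([277.2, 182.9])]
[284.084  209.8239]
```

Picture 4: nut centre (258,203), marks at (285,168) and (231,201). This gives the axis at (.502,.134), bar top z≈.1725, bar at 41° and mark at −19°, so about 60° to go. Descend and close gently.

```bash
python3 -m inch '1 0 -0.05 -3 0 0 2;0.7 0 -0.07 -6 0 0 2;0.5 0 -0.07 -8.5 0 0 2;0.5 0 -0.07 -9.5 0 0 2;0.5 0 -0.07 -9.5 0 0 2' 10
python3 -m inch '0 0 0 0 0 0 0;0 0 0 0 0 0 0;0 0 0 0 0 0 0;0 0 0 0 0 0 0;0 0 0 0 0 0 0' 10
python3 -c "
from m import *
s=telemetry.get_state();print(s['eef_pos'],s['ee_rot'],s['force'],s['moment'],s['width'],s['q'])"
```

```text
t: 5.62
eef_pos: [0.5037, 0.1345, 0.1443]
ee_rot: [-3.139, 0.0, -0.855]
force: [0.3, 0.8, -0.0]
width: 0.0532
t: 6.25
eef_pos: [0.5037, 0.1344, 0.1444]
ee_rot: [-3.139, -0.0, -0.855]
force: [0.3, -0.9, 1.2]
width: 0.016
[0.5037 0.1344 0.1444] [-3.1388 -0.0001 -0.8545] [ 0.3049 -0.89    1.2131] [-0.2408  0.0515 -0.0565] 0.015974082808396958 [ 0.6374  0.1769 -0.4408 -0.0002 -0.9503  1.6498]
```

```bash
python3 -m inch '0 0 0 0 0 0 0;0 0 0 0 0 0 0;0 0 0 0.03 0 0 -5;0 0 0 0.06 0 0 -10;0 0 0 0.09 0 0 -15;0 0 0 0.13 0 0 -20;0 0 0 0.13 0 0 -20' 25
python3 -c "
from m import *
s=telemetry.get_state();print(s['eef_pos'],s['ee_rot'],s['force'],s['moment'],s['width'])"
```

```text
t: 7.12
eef_pos: [0.5038, 0.1344, 0.1457]
ee_rot: [-3.139, -0.0, -1.203]
force: [1.2, -1.4, 0.4]
width: 0.0159
[0.5038 0.1344 0.1457] [-3.1387 -0.0002 -1.203 ] [ 1.1957 -1.4002  0.4486] [-0.3199 -0.0605 -0.041 ] 0.015940809745682582
```

```bash
cat > st.py <<'E'
from m import *
s=telemetry.get_state();print('t',s['t'],'p',s['eef_pos'],'bar-mark deg',round(np.degrees(s['ee_rot'][2]+.855)+60,1),'F',s['force'].round(2),'M',s['moment'].round(3),s['width'])
E
python3 -m inch '0 0 0 0.03 0 0 -5;0 0 0 0.06 0 0 -10;0 0 0 0.09 0 0 -15;0 0 0 0.09 0 0 -15';python3 st.py
python3 -m inch '0 0 0 0.012 0 0 -2;0 0 0 0.025 0 0 -4;0 0 0 0.025 0 0 -4';python3 st.py
```

```text
t: 7.62
eef_pos: [0.5038, 0.1343, 0.1466]
ee_rot: [-3.139, -0.0, -1.462]
force: [1.6, -0.3, 0.8]
width: 0.0159
t 7.625 p [0.5038 0.1343 0.1466] bar-mark deg 25.2 F [ 1.64 -0.31  0.78] M [-0.463 -0.108  0.036] 0.015857840577827707
t: 8.0
eef_pos: [0.5039, 0.1343, 0.1469]
ee_rot: [-3.139, -0.0, -1.532]
force: [0.7, -1.4, 0.5]
width: 0.0158
t 8.0 p [0.5039 0.1343 0.1469] bar-mark deg 21.2 F [ 0.7  -1.39  0.45] M [-0.543 -0.267  0.026] 0.015838902519957523
```

```bash
python3 -c "
from ln import *
f=frame('wrist');save(f,'e.png',(190,130,330,250),4)"
```

```text
(no output)
```

View pics/e.png

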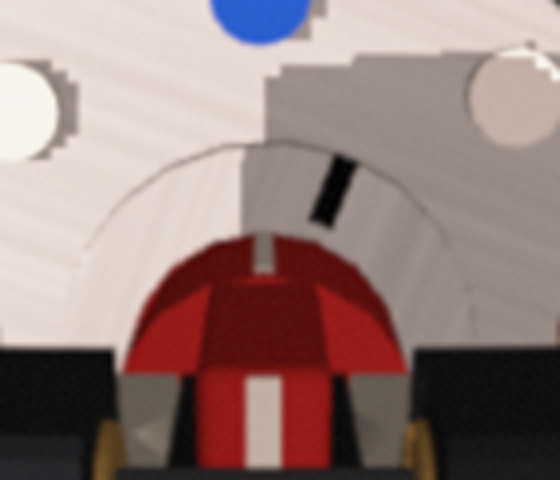

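Picture 5: the white line at (263,255) has turned with the jaws and the mark is at (333,190), about 20° ahead, as computed. Going on in small, monitored steps.

```bash
python3 -m inch '0 0 0 0.012 0 0 -2;0 0 0 0.025 0 0 -4;0 0 0 0.025 0 0 -4';python3 st.py
python3 -m inch '0 0 0 0.012 0 0 -2;0 0 0 0.025 0 0 -4;0 0 0 0.025 0 0 -4';python3 st.py
```

```text
t: 8.43
eef_pos: [0.5039, 0.1343, 0.1471]
ee_rot: [-3.139, -0.0, -1.602]
force: [1.2, -1.4, 0.1]
width: 0.0155
t 8.425 p [0.5039 0.1343 0.1471] bar-mark deg 17.2 F [ 1.21 -1.41  0.08] M [-0.581 -0.308  0.08 ] 0.0155429329178944
t: 8.8
eef_pos: [0.5039, 0.1342, 0.1474]
ee_rot: [-3.139, -0.0, -1.673]
force: [2.3, -0.7, -0.4]
width: 0.0156
t 8.8 p [0.5039 0.1342 0.1474] bar-mark deg 13.1 F [ 2.3  -0.73 -0.36] M [-0.707 -0.378  0.073] 0.01562544926110183
```

```bash
python3 -m inch '0 0 0 0.012 0 0 -2;0 0 0 0.025 0 0 -4;0 0 0 0.025 0 0 -4';python3 st.py
python3 -m inch '0 0 0 0.012 0 0 -2;0 0 0 0.025 0 0 -4;0 0 0 0.025 0 0 -4';python3 st.py
```

```text
t: 9.18
eef_pos: [0.5039, 0.1342, 0.1477]
ee_rot: [-3.139, -0.0, -1.743]
force: [1.2, -2.0, -0.3]
width: 0.0158
t 9.175 p [0.5039 0.1342 0.1477] bar-mark deg 9.1 F [ 1.24 -1.98 -0.26] M [-0.683 -0.358  0.033] 0.015810635380950556
t: 9.55
eef_pos: [0.5039, 0.1342, 0.1479]
ee_rot: [-3.139, -0.001, -1.814]
force: [2.2, -1.1, 0.9]
width: 0.0162
t 9.55 p [0.5039 0.1342 0.1479] bar-mark deg 5.1 F [ 2.16 -1.1   0.88] M [-0.831 -0.327  0.034] 0.016223183621591274
```

```bash
python3 -m inch '0 0 0 0.015 0 0 -2.5;0 0 0 0.03 0 0 -5;0 0 0 0.03 0 0 -5';python3 st.py
python3 -c "
from ln import *
f=frame('wrist');save(f,'f.png',(190,130,330,250),4)"
```

```text
t: 9.93
eef_pos: [0.5038, 0.1341, 0.1481]
ee_rot: [-3.139, -0.001, -1.901]
force: [1.5, -0.7, -1.1]
width: 0.016
t 9.925 p [0.5038 0.1341 0.1481] bar-mark deg 0.1 F [ 1.49 -0.68 -1.08] M [-0.893 -0.422  0.052] 0.016013163998604456
```

View pics/f.png

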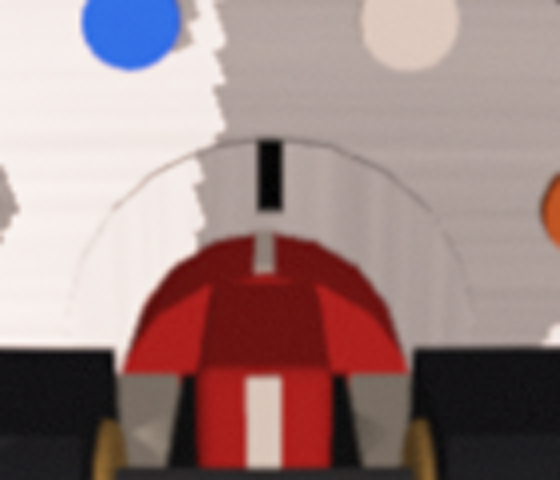

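Picture 6: the white line (263,255) is at the mark (270,175), and no stop was felt. Now a gentle feel: lift by 2 mm and read the force.

```bash
python3 -m inch '0 0 0 0.1 0 0 0;0 0 0 0.1 0 0 0';python3 st.py
python3 -m inch '0 0 0 0.1 0 0 0;0 0 0 0.1 0 0 0';python3 st.py
```

```text
t: 10.22
eef_pos: [0.5035, 0.134, 0.1488]
ee_rot: [-3.139, -0.001, -1.9]
force: [2.3, -1.1, -2.5]
width: 0.0157
t 10.225 p [0.5035 0.134  0.1488] bar-mark deg 0.1 F [ 2.33 -1.09 -2.54] M [-0.805 -0.389  0.02 ] 0.015721092887645293
t: 10.48
eef_pos: [0.5033, 0.134, 0.1495]
ee_rot: [-3.14, -0.001, -1.9]
force: [2.1, -1.7, -5.1]
width: 0.016
t 10.475 p [0.5033 0.134  0.1495] bar-mark deg 0.1 F [ 2.11 -1.72 -5.1 ] M [-0.679 -0.593 -0.003] 0.01596537758401343
```

The nut is still held (pull −5 N at 1.4 mm). Back down, then on in 5° steps.

```bash
python3 -m inch '0 0 0 -0.15 0 0 0;0 0 0 -0.15 0 0 0;0 0 0 -0.13 0 0 -2.5;0 0 0 -0.12 0 0 -5;0 0 0 -0.12 0 0 -5';python3 st.py
python3 -m inch '0 0 0 0.1 0 0 0;0 0 0 0.15 0 0 0;0 0 0 0.15 0 0 0';python3 st.py
```

```text
t: 11.1
eef_pos: [0.5034, 0.134, 0.1485]
ee_rot: [-3.14, -0.001, -1.987]
force: [1.7, -1.8, -1.7]
width: 0.0158
t 11.1 p [0.5034 0.134  0.1485] bar-mark deg -4.8 F [ 1.69 -1.82 -1.65] M [-0.854 -0.482  0.003] 0.0157564128231804
t: 11.48
eef_pos: [0.5032, 0.1339, 0.1498]
ee_rot: [-3.14, -0.001, -1.987]
force: [1.7, -1.4, -4.8]
width: 0.0161
t 11.475 p [0.5032 0.1339 0.1498] bar-mark deg -4.8 F [ 1.68 -1.4  -4.77] M [-0.723 -0.593  0.013] 0.016074778460834858
```

```bash
python3 -m inch '0 0 0 -0.15 0 0 0;0 0 0 -0.15 0 0 0;0 0 0 -0.13 0 0 -2.5;0 0 0 -0.12 0 0 -5;0 0 0 -0.12 0 0 -5';python3 st.py
python3 -m inch '0 0 0 0.1 0 0 0;0 0 0 0.15 0 0 0;0 0 0 0.15 0 0 0';python3 st.py
```

```text
t: 12.1
eef_pos: [0.5034, 0.1339, 0.1488]
ee_rot: [-3.14, -0.001, -2.074]
force: [1.2, -2.4, -1.6]
width: 0.0157
t 12.1 p [0.5034 0.1339 0.1488] bar-mark deg -9.8 F [ 1.21 -2.43 -1.62] M [-0.983 -0.585  0.044] 0.015747694242006983
t: 12.48
eef_pos: [0.5033, 0.1338, 0.1501]
ee_rot: [-3.14, -0.001, -2.073]
force: [1.7, -0.9, -4.3]
width: 0.0157
t 12.475 p [0.5033 0.1338 0.1501] bar-mark deg -9.8 F [ 1.67 -0.91 -4.29] M [-0.868 -0.692  0.042] 0.015715737962364258
```

```bash
python3 -m inch '0 0 0 -0.15 0 0 0;0 0 0 -0.15 0 0 0;0 0 0 -0.13 0 0 -2.5;0 0 0 -0.12 0 0 -5;0 0 0 -0.12 0 0 -5';python3 st.py
python3 -m inch '0 0 0 0.1 0 0 0;0 0 0 0.15 0 0 0;0 0 0 0.15 0 0 0';python3 st.py
```

```text
t: 13.1
eef_pos: [0.5035, 0.1339, 0.1491]
ee_rot: [-3.14, -0.001, -2.16]
force: [1.8, -2.4, -0.3]
width: 0.0155
t 13.1 p [0.5035 0.1339 0.1491] bar-mark deg -14.8 F [ 1.85 -2.41 -0.32] M [-1.127 -0.678  0.043] 0.015498098373561173
t: 13.48
eef_pos: [0.5032, 0.1338, 0.1504]
ee_rot: [-3.14, -0.002, -2.16]
force: [1.9, -3.4, -3.9]
width: 0.0157
t 13.475 p [0.5032 0.1338 0.1504] bar-mark deg -14.8 F [ 1.94 -3.44 -3.93] M [-1.035 -0.612  0.043] 0.015676325837451762
```

```bash
python3 -m inch '0 0 0 -0.15 0 0 0;0 0 0 -0.15 0 0 0;0 0 0 -0.13 0 0 -2.5;0 0 0 -0.12 0 0 -5;0 0 0 -0.12 0 0 -5';python3 st.py
python3 -m inch '0 0 0 0.1 0 0 0;0 0 0 0.15 0 0 0;0 0 0 0.15 0 0 0';python3 st.py
```

```text
t: 14.1
eef_pos: [0.5034, 0.1338, 0.1494]
ee_rot: [-3.14, -0.001, -2.247]
force: [2.5, -2.7, -0.5]
width: 0.0159
t 14.1 p [0.5034 0.1338 0.1494] bar-mark deg -19.7 F [ 2.5  -2.72 -0.52] M [-1.192 -0.627 -0.005] 0.015911606126345536
t: 14.48
eef_pos: [0.5032, 0.1337, 0.1507]
ee_rot: [-3.14, -0.002, -2.247]
force: [1.5, -2.8, -3.5]
width: 0.0161
t 14.475 p [0.5032 0.1337 0.1507] bar-mark deg -19.7 F [ 1.47 -2.82 -3.5 ] M [-1.201 -0.382 -0.009] 0.01613167218526872
```

```bash
python3 -m inch '0 0 0 -0.15 0 0 0;0 0 0 -0.15 0 0 0;0 0 0 -0.13 0 0 -2.5;0 0 0 -0.12 0 0 -5;0 0 0 -0.12 0 0 -5';python3 st.py
python3 -m inch '0 0 0 0.1 0 0 0;0 0 0 0.15 0 0 0;0 0 0 0.15 0 0 0';python3 st.py
```

```text
t: 15.1
eef_pos: [0.5033, 0.1338, 0.1496]
ee_rot: [-3.14, -0.001, -2.334]
force: [1.6, -2.7, -0.6]
width: 0.0162
t 15.1 p [0.5033 0.1338 0.1496] bar-mark deg -24.7 F [ 1.61 -2.69 -0.56] M [-1.179 -0.478 -0.043] 0.016195464545638832
t: 15.48
eef_pos: [0.5031, 0.1337, 0.151]
ee_rot: [-3.14, -0.002, -2.333]
force: [1.3, -2.8, -2.4]
width: 0.016
t 15.475 p [0.5031 0.1337 0.151 ] bar-mark deg -24.7 F [ 1.31 -2.79 -2.44] M [-1.072 -0.196  0.002] 0.01601879589349838
```

```bash
python3 -m inch '0 0 0 0.1 0 0 0;0 0 0 0.1 0 0 0';python3 st.py
```

```text
t: 15.72
eef_pos: [0.5031, 0.1338, 0.152]
ee_rot: [-3.14, -0.002, -2.333]
force: [1.7, -2.3, -2.2]
width: 0.0159
t 15.725 p [0.5031 0.1338 0.152 ] bar-mark deg -24.7 F [ 1.7  -2.33 -2.17] M [-1.03  -0.274  0.014] 0.015871598947040638
```

```bash
python3 -m inch '0 0 0 0.1 0 0 0;0 0 0 0.1 0 0 0';python3 st.py
```

```text
t: 15.98
eef_pos: [0.5031, 0.1338, 0.1531]
ee_rot: [-3.14, -0.002, -2.333]
force: [0.6, -3.6, -3.0]
width: 0.0157
t 15.975 p [0.5031 0.1338 0.1531] bar-mark deg -24.7 F [ 0.6  -3.59 -2.95] M [-1.017 -0.242  0.005] 0.015711603899388728
```

It has let go: 3.5 mm up with the force flat at about −2.5 N. Rising slowly.

```bash
python3 -m inch '0 0 0 0.2 0 0 0;0 0 0 0.4 0 0 0;0 0 0 0.6 0 0 0;0 0 0 0.6 0 0 0';python3 st.py
python3 -m inch '0 0 0 0.3 0 0 0;0 0 0 0.6 0 0 0;0 0 0 1 0 0 0;0 0 0 1 0 0 0';python3 st.py
```

```text
t: 16.48
eef_pos: [0.5034, 0.1343, 0.1595]
ee_rot: [-3.14, -0.0, -2.333]
force: [-0.0, -0.2, -0.2]
width: 0.0159
t 16.475 p [0.5034 0.1343 0.1595] bar-mark deg -24.7 F [-0.01 -0.16 -0.21] M [-0.071  0.125  0.034] 0.015879029615734227
t: 16.98
eef_pos: [0.5036, 0.1344, 0.17]
ee_rot: [-3.14, 0.0, -2.333]
force: [-0.1, -0.3, -2.4]
width: 0.016
t 16.975 p [0.5036 0.1344 0.17  ] bar-mark deg -24.7 F [-0.1  -0.32 -2.42] M [-0.042  0.211  0.007] 0.01601512478963099
```

```bash
python3 -m inch '0 0 0 2 0 0 0;0 0 0 5 0 0 0;0 0 -2 8 0 0 0;0 -0.5 -6 9 0 0 0;0 -1 -11 9 0 0 0;0 -2 -16 9 0 0 0;0 -3 -21 9 0 0 0;0 -4 -26 9 0 0 0;0 -4.5 -31 9 0 0 0;0 -5 -36 9 0 0 0;0 -5 -39 9 0 0 0;0 -5 -39.5 9 0 0 0';python3 st.py
python3 - <<'E'
from m import *
f=frame("wrist");fs=frame("scene")
for c,F in(("wrist",f),("scene",fs)):
    for n in ("tray","nut_foot"):
        print(c,n,[(np.round(d["location"],1).tolist(),round(d["p"],2),atz(F,d["location"],0)) for d in pinpoint(c,n)][:3])
    for d in regions_of(c,"tray")[:3]: print(d["bbox"],d["p"])
a=cv2.resize(np.array(f["pixels"]),(512,384));cv2.imwrite("pics/g.png",np.vstack([a,cv2.resize(fs["pixels"][100:260,60:330],(512,216))])[:,:,::-1])
E
```

```text
t: 18.48
eef_pos: [0.4532, -0.2622, 0.2596]
ee_rot: [-3.14, -0.0, -2.336]
force: [0.7, 0.4, -1.1]
width: 0.016
t 18.475 p [ 0.4532 -0.2622  0.2596] bar-mark deg -24.8 F [ 0.69  0.36 -1.13] M [ 0.019  0.191 -0.001] 0.015950164248878632
wrist tray [([259.4, 167.1], 0.89, array([ 0.4467, -0.2635,  0.    ]))]
wrist nut_foot [([65.4, 79.9], 0.57, array([ 0.7687, -0.1436,  0.    ]))]
[186.1, 93.0, 334.8, 212.9] 0.94
[351.8, 198.7, 408.2, 271.3] 0.67
scene tray [([131.5, 208.5], 0.97, array([ 0.2358, -0.2826,  0.    ])), ([140.7, 253.3], 0.57, array([ 0.4504, -0.2637,  0.    ]))]
scene nut_foot [([123.7, 187.2], 0.65, array([ 0.1081, -0.3048,  0.    ])), ([343.9, 282.1], 0.61, array([0.7001, 0.2314, 0.    ])), ([282.2, 216.7], 0.56, array([0.407 , 0.1612, 0.    ]))]
[111.4, 227.7, 173.9, 278.9] 0.87
[107.1, 186.1, 162.0, 222.9] 0.66
[235.8, 192.0, 330.2, 263.1] 0.26
```

View pics/g.png

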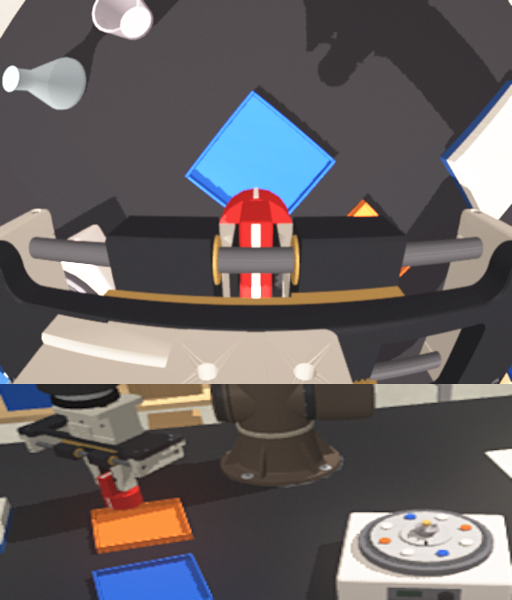

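Picture 7: the nut is in the jaws (256,215), the spindle is bare (scene 282,195), and the blue tray is at wrist (259,167), i.e. (.448,−.264). Lowering.

```bash
python3 -m inch '0 -0.2 -0.1 -4 0 0 0;0 -0.5 -0.2 -9 0 0 0;0 -0.5 -0.2 -14 0 0 0;0 -0.5 -0.2 -18 0 0 0;0 -0.5 -0.2 -20 0 0 0;0 -0.5 -0.2 -20.6 0 0 0;0 -0.5 -0.2 -20.8 0 0 0;0 -0.5 -0.2 -20.8 0 0 0';python3 st.py
python3 -m inch '0 0 0 -0.1 0 0 0;0 0 0 -0.2 0 0 0;0 0 0 -0.3 0 0 0;0 0 0 -0.4 0 0 0;0 0 0 -0.4 0 0 0';python3 st.py
python3 -c "
from h import *
f=frame('scene');save(f,'h.png',(90,140,210,290),4)"
```

```text
t: 19.88
eef_pos: [0.4496, -0.2619, 0.0531]
ee_rot: [-3.138, 0.002, -2.331]
force: [-0.0, 0.6, -1.3]
width: 0.0159
t 19.875 p [ 0.4496 -0.2619  0.0531] bar-mark deg -24.6 F [-0.04  0.57 -1.29] M [0.013 0.146 0.003] 0.01590376819023139
t: 20.5
eef_pos: [0.4495, -0.2618, 0.049]
ee_rot: [-3.138, 0.001, -2.332]
force: [-0.1, 0.9, -1.8]
width: 0.0156
t 20.5 p [ 0.4495 -0.2618  0.049 ] bar-mark deg -24.6 F [-0.09  0.94 -1.83] M [-0.058  0.147 -0.005] 0.015578997755994273
```

View pics/h.png

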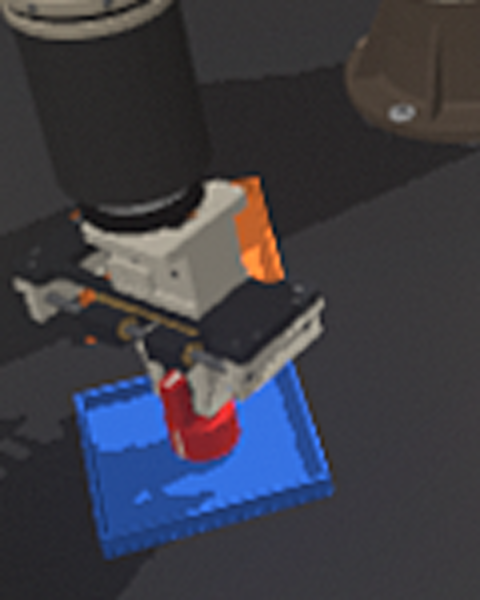

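Picture 8: the nut hangs upright over the middle of the blue tray (205,440). Feeling down slowly for the floor.

```bash
python3 -m inch '0 0 0 -0.1 0 0 0;0 0 0 -0.2 0 0 0;0 0 0 -0.3 0 0 0;0 0 0 -0.4 0 0 0;0 0 0 -0.4 0 0 0';python3 st.py
python3 -m inch '0 0 0 -0.05 0 0 0;0 0 0 -0.1 0 0 0;0 0 0 -0.1 0 0 0';python3 st.py
python3 -m inch '0 0 0 -0.05 0 0 0;0 0 0 -0.1 0 0 0;0 0 0 -0.1 0 0 0';python3 st.py
```

```text
t: 21.18
eef_pos: [0.4495, -0.2618, 0.0449]
ee_rot: [-3.138, 0.001, -2.332]
force: [-0.1, -0.6, -1.8]
width: 0.016
t 21.175 p [ 0.4495 -0.2618  0.0449] bar-mark deg -24.6 F [-0.11 -0.56 -1.8 ] M [-0.008  0.159  0.024] 0.015959984204655508
t: 21.55
eef_pos: [0.4494, -0.2618, 0.0439]
ee_rot: [-3.138, 0.001, -2.332]
force: [0.0, -0.4, -1.3]
width: 0.0162
t 21.55 p [ 0.4494 -0.2618  0.0439] bar-mark deg -24.6 F [ 0.02 -0.43 -1.29] M [-0.039  0.168  0.037] 0.016178867235498856
t: 21.92
eef_pos: [0.4494, -0.2618, 0.0429]
ee_rot: [-3.139, 0.001, -2.332]
force: [0.5, 0.0, -2.0]
width: 0.0161
t 21.925 p [ 0.4494 -0.2618  0.0429] bar-mark deg -24.6 F [ 0.46  0.03 -1.98] M [0.013 0.189 0.043] 0.016055506970628425
```

```bash
python3 -m inch '0 0 0 -0.05 0 0 0;0 0 0 -0.1 0 0 0;0 0 0 -0.1 0 0 0';python3 st.py
python3 -m inch '0 0 0 -0.05 0 0 0;0 0 0 -0.1 0 0 0;0 0 0 -0.1 0 0 0';python3 st.py
```

```text
t: 22.3
eef_pos: [0.4494, -0.2618, 0.0418]
ee_rot: [-3.139, 0.001, -2.332]
force: [-0.4, -0.3, -1.1]
width: 0.0157
t 22.3 p [ 0.4494 -0.2618  0.0418] bar-mark deg -24.6 F [-0.45 -0.34 -1.07] M [-0.112  0.184  0.028] 0.01574136327697416
t: 22.68
eef_pos: [0.4493, -0.2618, 0.0407]
ee_rot: [-3.139, 0.001, -2.332]
force: [-0.2, 0.1, -1.3]
width: 0.0157
t 22.675 p [ 0.4493 -0.2618  0.0407] bar-mark deg -24.6 F [-0.23  0.1  -1.29] M [-0.049  0.188 -0.024] 0.015731544967168387
```

```bash
python3 -m inch '0 0 0 -0.05 0 0 0;0 0 0 -0.1 0 0 0;0 0 0 -0.1 0 0 0';python3 st.py
python3 -m inch '0 0 0 -0.05 0 0 0;0 0 0 -0.1 0 0 0;0 0 0 -0.1 0 0 0';python3 st.py
```

```text
t: 23.05
eef_pos: [0.4494, -0.2619, 0.0401]
ee_rot: [-3.139, 0.001, -2.331]
force: [-1.2, 1.6, 5.6]
width: 0.0159
t 23.05 p [ 0.4494 -0.2619  0.0401] bar-mark deg -24.6 F [-1.22  1.57  5.57] M [ 0.505  0.746 -0.001] 0.01594825123804636
t: 23.42
eef_pos: [0.4494, -0.2619, 0.0401]
ee_rot: [-3.138, 0.001, -2.331]
force: [-3.9, 3.9, 12.0]
width: 0.0157
t 23.425 p [ 0.4494 -0.2619  0.0401] bar-mark deg -24.6 F [-3.86  3.94 12.  ] M [1.207 1.562 0.018] 0.015734088528148074
```

The nut touched down at TCP .040. I ease up a little, let go, and rise.

```bash
python3 -m inch '0 0 0 0.02 0 0 0;0 0 0 0.02 0 0 0;0.2 0 0 0.02 0 0 0;0.4 0 0 0.02 0 0 0;0.5 0 0 0.02 0 0 0;0.5 0 0 0.02 0 0 0' ;python3 st.py
python3 -m inch '0.5 0 0 1 0 0 0;0.5 0 0 3 0 0 0;0.5 0 0 6 0 0 0;0.5 0 0 10 0 0 0;0.5 0 0 15 0 0 0;0.5 0 0 20 0 0 0;0.5 0 0 20 0 0 0';python3 st.py
python3 - <<'E'
from h import *
f=frame('wrist');fs=frame('scene')
cv2.imwrite("pics/i.png",np.vstack([f["pixels"][:,:],cv2.resize(fs["pixels"][180:300,80:240],(512,216*512//512))])[:,:,::-1])
E
```

```text
t: 24.18
eef_pos: [0.4494, -0.2619, 0.0402]
ee_rot: [-3.138, 0.001, -2.331]
force: [-0.3, -0.2, -0.1]
width: 0.0408
t 24.175 p [ 0.4494 -0.2619  0.0402] bar-mark deg -24.6 F [-0.35 -0.2  -0.07] M [-0.036  0.19  -0.004] 0.04081006194783976
t: 25.05
eef_pos: [0.4515, -0.2626, 0.2455]
ee_rot: [-3.13, 0.005, -2.331]
force: [0.7, 0.0, -0.3]
width: 0.0438
t 25.05 p [ 0.4515 -0.2626  0.2455] bar-mark deg -24.5 F [ 0.66  0.05 -0.31] M [ 0.036  0.195 -0.047] 0.043825336262877254
```

View pics/i.png

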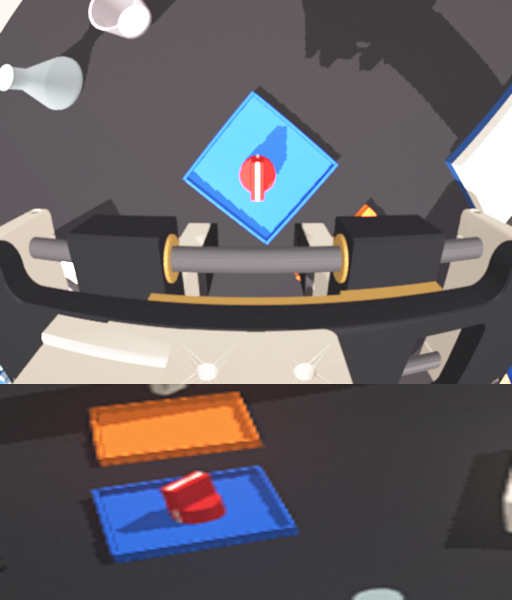

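Picture 9: the nut stands upright, free, in the middle of the blue tray (wrist 257,176; lower view 193,500), and the flask and beaker are untouched. Handing in.

```bash
python3 -c "
from station import arm
print(arm.job_done())"
```

```text
the job is handed in; nothing more can be done
None
```

The large red nut is off the spindle and standing upright and released in the middle of the blue tray; I handed the job in at about 25 s. No verdict was reported.

- **Unscrewing:** I turned the nut about 60° clockwise, with the hand rising with it, until a close picture showed the white line at the mark.
- **Feeling for release:** I made small lift tests every 5° from the mark. The pull fell from about 5 N to 2.4 N as I went on. About 25° past the mark the force stayed flat over the next 2 mm of lift, so I raised the nut off. I felt no hard stop. Vertical pull stayed near 5 N and the torque about the spindle under 0.1 N m. Sideways force on the spindle reached about 4 N.
- **Setting down:** I felt for the tray floor in 1 mm steps. The step after first contact (5.6 N) pressed up to 12 N, more than I intended. I then eased up, opened the jaws and rose clear.
- **Last check:** the final wrist and scene pictures show the nut upright and free in the blue tray. The flask and beaker are where they stood. The tube rack was not in those last views, but the arm never went near it. The gripper is about 0.2 m above the nut, touching nothing.
- **Disagreement:** camera estimates of the nut's height and of the tray's position differed by up to about 2 cm. I settled the nut height from the known part sizes and the tray position from a second look.

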